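# Hold a canister lid at its vent position

## Robot

A 6-joint arm with a two-finger parallel gripper is mounted at the origin on the work surface. World frame = base frame: x ahead of the robot, y to its left, z up, the work surface at z = 0. Lengths are in m, angles in rad, forces in N, time in s.
With the tool pointing down it reaches from about 0.35 to 0.95 m from the base axis. Payload 17.4 kg.
Tool frame: the origin (TCP) lies at the very end of the fingers, on their centre line; the grasp point (between the pads) lies 19 mm behind it; z points along the fingers, y is the line along which they close (so a half turn about z gives the same grasp; the last joint's range is limited). The gripper opens to 93 mm and grips with 3 to 60 N. Pads are 15 mm wide; open, the fingers measure 128 mm over their backs; the gripper's body (75 mm by 188 mm) begins 65 mm behind the grasp point.
Start: joints at [1.198, 0.116, 1.442, -0, 1.584, -0.038], TCP at [0.222, 0.638, 0.219] pointing down, gripper open.
Joint ranges: [-2.83, 2.83], [-0.83, 2.19], [0.07, 2.5], [-1.14, 4.28], [0.01, 3], [-2.97, 2.97]. Speed limits (rad/s): [1.89, 1.89, 2.22, 3.14, 3.14, 3.14].

## Interface

Orientations are given as a rotation vector (axis times angle).
In Python, from cell import * gives the robot as it stands.
- The arm moves only by the tool step_arm, never from a script. Its argument "series" is a list of rows, each a list of 4 numbers: the shift along the tool's x, y, z in m, then the turn about the tool's z in rad. In form: [[dx, dy, dz, roll], ...]. A call has 1 to 12 rows; each row is the pose to reach, as a shift and turn from the pose commanded when the call began, along the tool's axes at that moment; what a row does not reach only later rows make up. A row lasts 1/12 s, in which the tool goes at most 41.7 mm and 7.16 degrees, less where a joint would pass 70% of its speed; a pose out of reach is approached as far as the arm can. A call with a gripper value outside its range is refused whole. "claw" is the closure, from 0 (fully open) to 1 (shut), set as the call begins (left out, the last holds). The fingers move at their own pace and stop on an object; "squeeze" is the grip in N (left out, the last holds). Time passes only in rows, so rows that repeat a pose let the fingers close. It gives the time, the measured TCP pose, the force, the opening and the grip force at its end, in the units of the state.
- observe(): the state, without advancing time (a new reading comes with each control period).
- camera(name): name is "side" or "top" or "wrist"; returns (picture, depth): 400x640x3 uint8, red, green, blue; 400x640 float32, m along the optical axis (not along the pixel's ray), 0 where there is no reading.
- camera_params(name): a dict with "intrinsics" (3x3 intrinsics, pixels), "k1" (the pictures are not rectified: a ray, as slopes to the right and down, at radius r is drawn at 1 + k1 r^2 times it, then the intrinsics apply), "R" (3x3) and "t" (3): a world point X has camera coordinates R X + t. Camera axes: x right, y down, z forward; pixel columns grow to the right and rows downward; lengths in m; the calibration is good to about 2 mm. A picture is of the moment at which its call begins: read the wrist's pose just before it. camera_params takes no time and is no camera call; for the wrist camera it gives the pose at the moment of the call.
- close_job(): hands the job in; it is judged then, once.
The state is a dict: "clock": time; "q": joint angles; "qvel": joint speeds; "effort": joint torques, N m; "ee_pos": TCP position; "tool_rot": TCP orientation; "force": force on the tool from outside, world axes, zero at the start; "ft_torque": the same for the moment, N m; "finger_gap": finger opening in m; "gripper_force": force on a finger pad.
Only numpy, scipy, OpenCV 4.12 (cv2) and the standard library are available. Lean on these libraries where they do the work, as an engineer would, in place of code of your own. Each camera call takes 0.05 s, during which the arm holds its last target. There are 200 camera calls.

## Task

Take the lid with the bar grip, drop it fully into the mouth of the open canister so its two lugs pass through the notches, and turn it clockwise (seen from above) halfway to its lock, an eighth of a turn (45 degrees), where the canister vents. A spring turns it back, so finish while still gripping the lid and holding it there; never let it go on to click into the lock, and leave the other things on the bench where they are.

Things in the scene. Friction and masses are not known exactly. Their poses are not given: they have to be found in the camera images.
- canister: Open aluminium canister bolted down, left or right: dark foot 116 mm across, 10 mm thick; tube 90 mm across; rim 110 mm above the bench. Origin: on its axis at bench level, z up. Two notches in the mouth, on its +x and -x side, each with a dark index tab 12 mm wide on the tube's outside (to 53 mm from the axis). Turning is stopped anticlockwise; clockwise the lock clicks at 85 to 90 degrees, rubbing from about 52.
- mouth (a point): Centre of the canister's mouth, at rim height (110 mm), axes as the canister's. The collar here is 8 mm thick, with a hole 56 mm across and two opposite notches along x, each 15 mm wide (along y), reaching to 37 mm from the axis. Under it is a hollow for the lugs.
- lid: Loose bayonet lid, 0.1 to 0.2 kg, standing upright on its plug. Origin: centre of the plug's underside, z up. Plug 51 mm across (foot 47 mm), 16 mm tall; two lugs at its bottom on the lid's +x and -x, reaching 34 mm from the axis, 10 mm wide, 5 mm tall; grey disc 92 mm across at 16 to 22 mm height. Fully down in the canister, the disc rests on the rim and this origin is 94 mm above the bench.
- lid_grip (a point): Middle of the black bar grip on the lid's disc, 38 mm above the lid's origin, axes as the lid's. The bar runs along x, in line with the lugs: 64 mm long, 16 mm wide (y), from 22 to 52 mm above the lid's origin. The lid drops in when its x lies along the canister's x, either way round (alike after a half turn). Once turned it cannot be lifted out (3 mm of play).
- vent_ring (a joint): Sprung ring hidden in the canister, pushed round by the lugs. 0 at rest, grows as the lid is turned clockwise: the lid's turn from the notches less about 0.1 rad of play (about 0.69 rad when turned 45 degrees, 1.40 to 1.47 at the lock). Its spring resists with 0.10 N m at 0, 0.15 halfway, 0.21 at the lock, and turns the lid back if let go.
- plain_lid: Bystander, loose: decoy lid: grey disc 76 mm across, 10 mm thick, with a ROUND black knob (28 mm across, top at 28 mm), no lugs. Origin: centre of its underside. Leave it alone.
- sealed_canister: Bystander, loose: already closed canister, 80 mm across, 108 mm tall, smooth cap. Origin: centre of its underside. Leave it alone.
- tape_roll: Bystander, loose: empty cardboard tape core, 90 mm across, 48 mm tall, standing between the task's two places. Origin: centre of its underside. Leave it alone.
- water_bottle: Bystander, loose: clear bottle, 64 mm across, 190 mm tall. Origin: centre of its underside. Leave it alone.
- small_carton: Bystander, loose: closed carton 90 x 120 x 60 mm. Origin: centre of its underside. Leave it alone.
- mouse: Bystander, loose: grey computer mouse, 100 x 58 x 34 mm. Origin: centre of its underside. Leave it alone.
- label_roll: Bystander, loose: roll of blank paper labels, 100 mm across, 60 mm tall. Origin: centre of its underside. Leave it alone.

How it is judged:
By the outcome, as a careful person would: the job done as asked, in the order asked, and still so for the second after the job is handed in, while the arm keeps its last pose, push and grip.
It also fails if it takes over 54 s, if anything falls off the work surface, if the arm or the gripper's body presses on something with over 40 N, if the wrist force passes 120 N, or if a joint passes its speed limit or range.

## Working session

There is one attempt and no reset: what is moved stays moved. The work goes in short steps, Python scripts to look and compute and a tool call to move; the robot and the scene stay as the last step left them, time stands still between calls to the robot, and variables do not carry over. Pictures are saved under pics/ and viewed, at most 10 in all, crops included, and the job is handed in when it is done.

Besides the shell and the picture viewer there is one more tool, called after "Call:" by a JSON object that holds its "method" and its "body", one argument or row to a line. step_arm: Moves the arm, as the interface text tells. Its arguments: {"type":"object","properties":{"series":{"type":"array"},"claw":{"type":"number"},"squeeze":{"type":"number"}},"required":["series"]}

```bash
mkdir -p pics; ls
cat > h.py <<'E'
from cell import *
import numpy as np, cv2
def pt(P,u,v,z):
    """pixel -> world point on the plane at height z"""
    K=np.array(P["intrinsics"]);R=np.array(P["R"]);t=np.array(P["t"])
    d=np.array([(u-K[0,2])/K[0,0],(v-K[1,2])/K[1,1]]);s=d.copy()
    for _ in range(20): s=d/(1+P["k1"]*(s@s))
    r=R.T@np.array([s[0],s[1],1]);c=-R.T@t
    return c+r*(z-c[2])/r[2]
def px(P,X):
    K=np.array(P["intrinsics"]);c=np.array(P["R"])@np.array(X)+np.array(P["t"]);s=c[:2]/c[2]
    s=s*(1+P["k1"]*(s@s));return s[0]*K[0,0]+K[0,2],s[1]*K[1,1]+K[1,2]
def save(im,n): cv2.imwrite(f"pics/{n}.png",im[:,:,::-1])
E
python3 - <<'E'
from h import *
for n in("top","side"):
    P=camera_params(n);im,d=camera(n);save(im,n);np.savez(n,im=im,d=d)
    print(n,{k:np.round(v,4).tolist() for k,v in P.items()})
s=observe();print({k:np.round(v,3).tolist() for k,v in s.items()})
E
```

```text
pics
top {'intrinsics': [[396.1954, 0.0, 316.3109], [0.0, 396.1954, 191.5641], [0.0, 0.0, 1.0]], 'k1': -0.0464, 'R': [[-0.0238, -0.9997, 0.0056], [-0.9921, 0.0229, -0.1231], [0.123, -0.0085, -0.9924]], 't': [-0.0223, 0.5635, 1.1259]}
side {'intrinsics': [[379.0595, 0.0, 315.2318], [0.0, 379.0595, 199.3527], [0.0, 0.0, 1.0]], 'k1': 0.0291, 'R': [[0.9531, -0.3024, 0.0098], [-0.1696, -0.5608, -0.8104], [0.2506, 0.7708, -0.5858]], 't': [-0.5527, 0.1621, 0.9149]}
{'clock': 0.1, 'q': [1.198, 0.116, 1.442, 0.0, 1.584, -0.038], 'qvel': [0.002, -0.001, -0.001, 0.0, -0.002, -0.0], 'effort': [0.001, -72.289, -62.386, 0.078, 0.023, -0.0], 'ee_pos': [0.222, 0.637, 0.218], 'tool_rot': [-0.523, -3.097, 0.002], 'force': [0.195, 0.314, -0.735], 'ft_torque': [-0.051, 0.008, 0.011], 'gripper_force': 0.0, 'finger_gap': 0.093}
```

View pics/top.png

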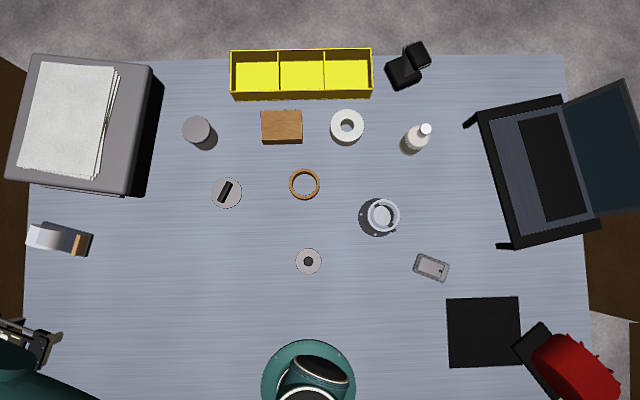

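View pics/side.png

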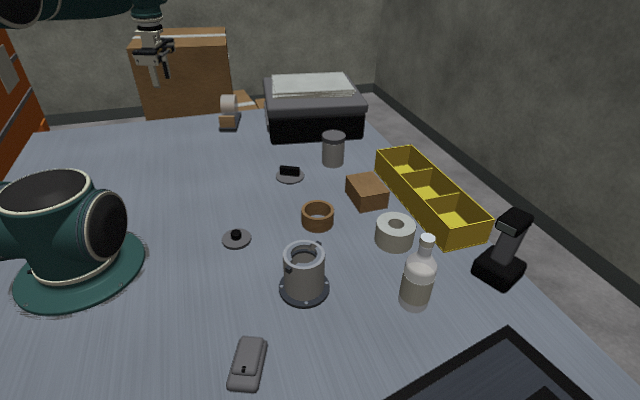

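The top view shows the lid with its black bar at about (227,192), the canister mouth at (382,215), the tape core at (304,184) and the decoy lid at (308,261). In the side view the canister is at (304,270) with its index tabs near (289,268) and (319,246). Next I measure the bar and the mouth.

Run:
```python
from h import *
P=camera_params("top");im=np.load("top.npz")["im"]
g=im.max(2)
def rect(m,z,x0,y0):
    c=max(cv2.findContours(m.astype(np.uint8),0,2)[0],key=cv2.contourArea)
    b=cv2.boxPoints(cv2.minAreaRect(c));w=np.array([pt(P,u+x0,v+y0,z) for u,v in b])
    e=[w[1]-w[0],w[2]-w[1]];l=max(e,key=np.linalg.norm)
    print(w.mean(0).round(4),[np.linalg.norm(i).round(4) for i in e],"dir",np.degrees(np.arctan2(l[1],l[0])).round(1))
rect(g[175:212,208:246]<60,.05,208,175)
print("lid disc ctr",pt(P,227,193,.022),"can",pt(P,382,215,.11),"tape",pt(P,304,184,.048))
c=im[190:245,350:410];save(cv2.resize(c,None,fx=10,fy=10,interpolation=cv2.INTER_CUBIC),"can")
```

```text
[0.567  0.2298 0.05  ] [np.float64(0.0632), np.float64(0.0211)] dir -26.5
lid disc ctr [0.56623164 0.22920939 0.022     ] can [ 0.48502543 -0.2122805   0.11      ] tape [ 5.84129475e-01 -1.64126849e-04  4.80000000e-02]
```

View pics/can.png

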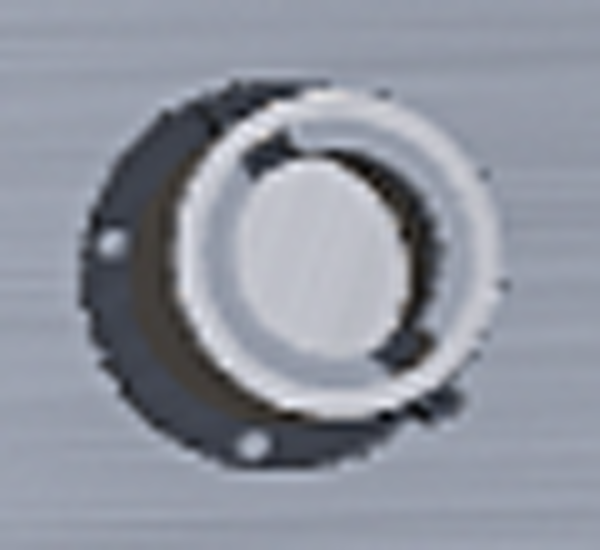

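The canister notches are at crop (268,155) and (405,350). That puts canister x at about 35° in world, with the mouth near (0.485,-0.212). Next I compute the approach above the lid for a close look.

```bash
cat >> h.py <<'E'
from scipy.spatial.transform import Rotation as Ro
def go(X,psi):
    """shift along tool axes and roll to bring the TCP to X with tool x at heading psi (deg)"""
    s=observe();R=Ro.from_rotvec(s["tool_rot"]).as_matrix()
    h=np.degrees(np.arctan2(R[1,0],R[0,0]));d=R.T@(np.array(X)-s["ee_pos"])
    print("heading",h.round(2),"tilt",np.round(R[:2,2],4),"shift",d.round(4),"roll",np.radians((h-psi+180)%360-180).round(4))
E
python3 - <<'E'
from h import *
P=camera_params("wrist");R=np.array(P["R"]);c=-R.T@P["t"]
T=Ro.from_rotvec(observe()["tool_rot"]).as_matrix()
print("cam in tool",(T.T@(c-observe()["ee_pos"])).round(4),"optical axis in tool",(T.T@R.T).round(3).tolist(),P["intrinsics"][0][0])
go([.567,.230,.22],153.5)
E
```

```text
cam in tool [ 0.0663  0.0006 -0.1673] optical axis in tool [[0.0, -0.971, -0.24], [1.0, 0.0, 0.0], [0.0, -0.24, 0.971]] 328.4670973849416
heading 160.82 tilt [-0.0004 -0.001 ] shift [-0.4599 -0.2713 -0.0018] roll 0.1277
```

Call:
{"method": "step_arm", "body": {
  "series": [
    [-0.46,-0.271,0,0.128],
    [-0.46,-0.271,0,0.128],
    [-0.46,-0.271,0,0.128],
    [-0.46,-0.271,0,0.128],
    [-0.46,-0.271,0,0.128],
    [-0.46,-0.271,0,0.128],
    [-0.46,-0.271,0,0.128],
    [-0.46,-0.271,0,0.128],
    [-0.46,-0.271,0,0.128],
    [-0.46,-0.271,0,0.128],
    [-0.46,-0.271,0,0.128],
    [-0.46,-0.271,0,0.128]
  ],
  "claw": 0
}}

```text
clock: 1.1
ee_pos: [0.5462, 0.2543, 0.2185]
tool_rot: [-0.721, -3.058, 0.0]
force: [-0.2, -0.4, 0.4]
finger_gap: 0.0927
gripper_force: 0.0
```

Run:
```python
from h import *
print(observe()["clock"],observe()["qvel"].round(3) if hasattr(observe()["qvel"],"round") else 0)
go([.567,.230,.22],153.5)
```

```text
1.1 [-0.803  0.263 -0.253  0.    -0.012 -0.798]
heading 153.48 tilt [-0.0001 -0.    ] shift [-0.0295 -0.0125 -0.0015] roll -0.0004
```

Call:
{"method": "step_arm", "body": {
  "series": [
    [0,0,0,0],
    [0,0,0,0],
    [0,0,0,0]
  ]
}}

```text
clock: 1.35
ee_pos: [0.5451, 0.2563, 0.2183]
tool_rot: [-0.721, -3.057, 0.0]
force: [-0.4, -0.4, -0.2]
finger_gap: 0.0932
gripper_force: 0.0
```

Run:
```python
from h import *
P=camera_params("wrist");im,d=camera("wrist");save(im,"w1");np.savez("w1",im=im,d=d)
go([.567,.230,.22],153.5)
g=im.max(2)
for c in cv2.findContours((g<60).astype(np.uint8),0,2)[0]:
    if cv2.contourArea(c)<400: continue
    r=cv2.minAreaRect(c);print(r)
```

```text
heading 153.51 tilt [-0.0005  0.0001] shift [-0.0318 -0.0141 -0.0016] roll 0.0001
((305.50042724609375, 203.4791717529297), (12.184855461120605, 59.174652099609375), 1.1934893131256104)
((22.5, 129.5), (23.0, 35.0), 90.0)
((319.5, 227.0), (344.0, 639.0), 90.0)
```

View pics/w1.png

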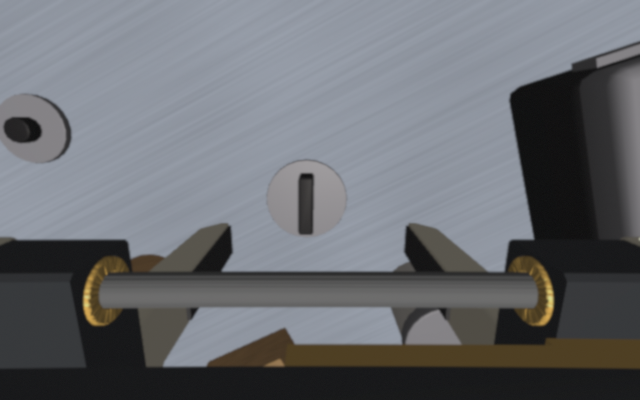

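The wrist view shows the bar at (305,203), upright in the image and so aligned with the tool, on the disc centred at about (307,198). I fix the lid centre from the bar's ends and sides, and from the disc.

Run:
```python
from h import *
P=camera_params("wrist");im=np.load("w1.npz")["im"];g=im.max(2).astype(int)
m=(g<60).astype(np.uint8)
c=[c for c in cv2.findContours(m,0,2)[0] if 600<cv2.contourArea(c)<1500][0]
mm=np.zeros_like(m);cv2.drawContours(mm,[c],-1,1,-1)
rows=[];
for v in range(188,230):
    u=np.where(mm[v])[0]; rows.append((u.min()-.5,u.max()+.5,v))
L=np.array([pt(P,a,v,.052) for a,b,v in rows]);Rr=np.array([pt(P,b,v,.052) for a,b,v in rows])
for e in(L,Rr,(L+Rr)/2):
    l=cv2.fitLine(e[:,:2].astype(np.float32),2,0,.01,.01).ravel();print("dir",np.degrees(np.arctan2(l[1],l[0])).round(2))
print("width",np.linalg.norm(L-Rr,axis=1).mean())
vs=np.where(mm.any(1))[0];uc=np.mean([r[:2] for r in rows]);print(vs.min(),vs.max(),uc)
lo=pt(P,uc,vs.max()+.5,.052);hi=pt(P,uc,vs.min()-.5,.052);print("ends",lo,hi,np.linalg.norm(hi-lo),"centre",((hi+lo)/2).round(4))
# disc: edges of grey disc by saturation
hsv=cv2.cvtColor(im,cv2.COLOR_RGB2HSV);s=(hsv[:,:,1]<30)[140:250,240:370].astype(np.uint8)
s=cv2.morphologyEx(s,cv2.MORPH_OPEN,np.ones((5,5)))
d=max(cv2.findContours(s,0,1)[0],key=cv2.contourArea).reshape(-1,2)+[240,140]
w=np.array([pt(P,u,v,.022)[:2] for u,v in d],np.float32);print("disc",cv2.minEnclosingCircle(w),cv2.fitEllipse(w))
```

```text
dir -27.73
dir -26.74
dir -27.23
width 0.012781286867692341
174 233 305.4642857142857
ends [0.59336529 0.21815684 0.052     ] [0.53481334 0.24797598 0.052     ] 0.06570778338464606 centre [0.5641 0.2331 0.052 ]
disc ((0.5649579167366028, 0.2294866144657135), 0.09836773574352264) ((0.5637166500091553, 0.23079383373260498), (0.15037201344966888, 0.17653721570968628), 155.03561401367188)
```

Run:
```python
from h import *
go([.564,.2325,.028],153.0)
```

```text
heading 153.51 tilt [-0.0005  0.0001] shift [-0.0281 -0.0132  0.1904] roll 0.0089
```

Call:
{"method": "step_arm", "body": {
  "series": [
    [-0.028,-0.013,0.02,0.009],
    [-0.028,-0.013,0.06,0.009],
    [-0.028,-0.013,0.1,0.009],
    [-0.028,-0.013,0.13,0.009],
    [-0.028,-0.013,0.155,0.009],
    [-0.028,-0.013,0.175,0.009],
    [-0.028,-0.013,0.185,0.009],
    [-0.028,-0.013,0.19,0.009],
    [-0.028,-0.013,0.19,0.009],
    [-0.028,-0.013,0.19,0.009]
  ]
}}

```text
clock: 2.23
ee_pos: [0.5648, 0.2328, 0.0299]
tool_rot: [0.733, 3.054, 0.001]
force: [-0.0, 0.7, 0.2]
finger_gap: 0.0931
gripper_force: 0.0
```

Call:
{"method": "step_arm", "body": {
  "series": [
    [0,0,0,0],
    [0,0,0,0],
    [0,0,0,0],
    [0,0,0,0],
    [0,0,0,0],
    [0,0,0,0],
    [0,0,0,0],
    [0,0,0,0],
    [0,0,0,0],
    [0,0,0,0],
    [0,0,0,0],
    [0,0,0,0]
  ],
  "claw": 1,
  "squeeze": 45
}}

```text
clock: 3.23
ee_pos: [0.5645, 0.2321, 0.0286]
tool_rot: [-0.734, -3.055, 0.0]
force: [-1.2, -0.7, 0.5]
finger_gap: 0.0175
gripper_force: 0.0
```

Call:
{"method": "step_arm", "body": {
  "series": [
    [0,0,0,0],
    [0,0,0,0],
    [0,0,0,0],
    [0,0,0,0]
  ]
}}

```text
clock: 3.57
ee_pos: [0.5645, 0.2321, 0.0286]
tool_rot: [-0.734, -3.055, 0.0]
force: [-0.3, -0.6, -0.5]
finger_gap: 0.0156
gripper_force: 45.0
```

Call:
{"method": "step_arm", "body": {
  "series": [
    [0,0,-0.03,0],
    [0,0,-0.07,0],
    [0,0,-0.11,0],
    [0,0,-0.15,0],
    [0,0,-0.18,0],
    [0,0,-0.19,0],
    [0,0,-0.19,0],
    [0,0,-0.19,0],
    [0,0,-0.19,0]
  ]
}}

```text
clock: 4.32
ee_pos: [0.564, 0.2319, 0.2161]
tool_rot: [-0.734, -3.052, 0.003]
force: [0.1, 0.2, -0.5]
finger_gap: 0.0161
gripper_force: 45.0
```

Run:
```python
from h import *
P=camera_params("wrist");im,d=camera("wrist");save(im,"w2");np.savez("w2",im=im,d=d)
go([.485,-.212,.22],35)
```

```text
heading 152.97 tilt [-0.0031 -0.0011] shift [-0.1314 -0.4313 -0.0032] roll 2.0589
```

View pics/w2.png

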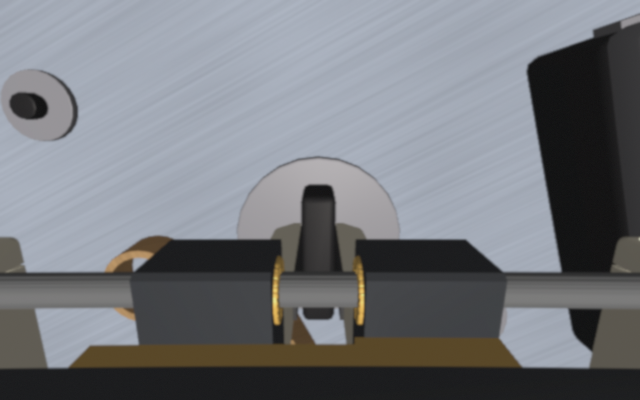

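The lid is gripped and lifted. The bar is centred between the pads and the disc's upper arc is visible, with its top at about (319,157). I measure the lid's centre in the tool frame from that arc, then compute the move to a look pose near the canister.

Run:
```python
from h import *
from scipy.optimize import least_squares
P=camera_params("wrist");z=np.load("w2.npz");im=z["im"];s=observe()
T=Ro.from_rotvec(s["tool_rot"]).as_matrix();p=np.array(s["ee_pos"])
hsv=cv2.cvtColor(im,cv2.COLOR_RGB2HSV)
zt=p[2]-.0286+.022
print("depth",z["d"][175,280],"expect",(np.array(P["R"])@pt(P,280,175,zt)+P["t"])[2], im[175,280],im[140,280])
b=im.astype(int);m=((b[:,:,2]-b[:,:,0])<9)&(im.max(2)>90)
e=[]
for u in range(245,395,4):
    v=next((v for v in range(145,235) if m[v:v+4,u].all()),None)
    if v and v>150: e.append((u,v-.5))
w=np.array([T.T@(pt(P,u,v,zt)-p) for u,v in e])[:,:2]
f=least_squares(lambda c:np.hypot(*(w-c).T)-.046,[0,0],loss="soft_l1",f_scale=.001)
f3=least_squares(lambda c:np.hypot(*(w-c[:2]).T)-c[2],[0,0,.046],loss="soft_l1",f_scale=.001)
print(len(e),"lid centre in tool",f.x,"rms",np.sqrt(np.mean(f.fun**2)),"free",f3.x)
```

```text
depth 0.17568487 expect 0.17683464837980695 [171 168 171] [166 173 186]
38 lid centre in tool [-0.0026829   0.00049702] rms 0.00023550344580157897 free [-0.00175802  0.00051985  0.04519751]
```

Run:
```python
from h import *
go([.411,-.264,.235],35)
```

```text
heading 152.97 tilt [-0.0031 -0.0011] shift [-0.0891 -0.5113 -0.0179] roll 2.0589
```

Call:
{"method": "step_arm", "body": {
  "series": [
    [-0.01,-0.04,-0.018,0.12],
    [-0.016,-0.08,-0.018,0.24],
    [-0.022,-0.12,-0.018,0.36],
    [-0.028,-0.16,-0.018,0.48],
    [-0.034,-0.2,-0.018,0.6],
    [-0.04,-0.235,-0.018,0.72],
    [-0.046,-0.27,-0.018,0.84],
    [-0.052,-0.3,-0.018,0.96],
    [-0.058,-0.33,-0.018,1.08],
    [-0.064,-0.36,-0.018,1.2],
    [-0.07,-0.39,-0.018,1.32],
    [-0.075,-0.42,-0.018,1.44]
  ]
}}

```text
clock: 5.37
ee_pos: [0.4395, -0.1773, 0.235]
tool_rot: [-2.57, -1.804, 0.002]
force: [0.8, 0.2, -1.2]
finger_gap: 0.0157
gripper_force: 45.0
```

Run:
```python
from h import *
go([.411,-.264,.235],35)
```

```text
heading 70.12 tilt [-0.0019  0.0009] shift [-0.0912  0.0027 -0.    ] roll 0.613
```

Call:
{"method": "step_arm", "body": {
  "series": [
    [-0.025,0.003,0,0.12],
    [-0.05,0.003,0,0.24],
    [-0.07,0.003,0,0.36],
    [-0.085,0.003,0,0.48],
    [-0.09,0.003,0,0.57],
    [-0.09,0.003,0,0.61],
    [-0.09,0.003,0,0.61],
    [-0.09,0.003,0,0.61],
    [-0.09,0.003,0,0.61]
  ]
}}

```text
clock: 6.12
ee_pos: [0.4131, -0.2616, 0.2359]
tool_rot: [-2.99, -0.961, 0.001]
force: [0.1, -0.4, -0.1]
finger_gap: 0.0156
gripper_force: 45.0
```

Run:
```python
from h import *
P=camera_params("wrist");im,d=camera("wrist");save(im,"w3");np.savez("w3",im=im,d=d)
go([.411,-.264,.235],35);print(observe()["qvel"])
```

```text
heading 35.62 tilt [-0.0006  0.0004] shift [-0.0032  0.0007  0.0011] roll 0.0108
[ 0.00242622 -0.00214523 -0.00686822  0.00091108  0.00280116  0.00705617]
```

View pics/w3.png

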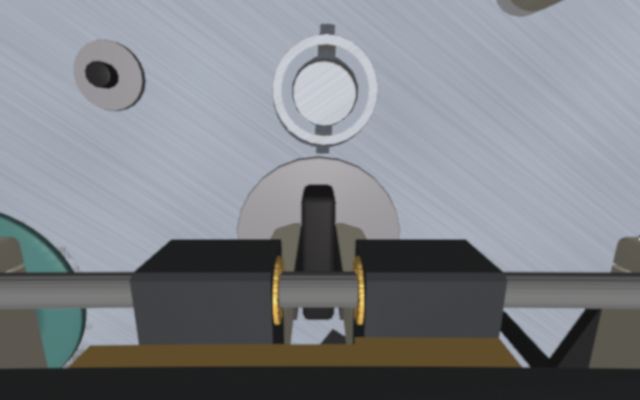

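The wrist view shows the mouth centred at about (326,90), the tabs at (327,29) and (322,149), and the notches at (326,52) and (323,130). I fit the rim circle and the notch/tab line.

Run:
```python
from h import *
from scipy.optimize import least_squares
P=camera_params("wrist");z=np.load("w3.npz");im=z["im"];b=im.astype(int)
# rim: bright ring, outer edge by radial scan from the centre
zt=.11;e=[];g=im.min(2).astype(int)
print("profile",g[88,262:302].tolist()," B-R",(b[88,262:302,2]-b[88,262:302,0]).tolist(),"depth",z["d"][88,278])
m=((b[:,:,2]-b[:,:,0])<=8)&(g>185)
c0=np.array([325.5,90])
for a in np.radians(np.arange(0,360,5)):
    d=np.array([np.cos(a),np.sin(a)])
    r=[k for k in np.arange(35,65,.25) if m[tuple(np.round(c0+k*d).astype(int)[::-1])]]
    if r:e.append(c0+(max(r)+.4)*d)
w=np.array([pt(P,u,v,zt)[:2] for u,v in e])
f=least_squares(lambda c:np.hypot(*(w-c[:2]).T)-c[2],[.485,-.21,.045],loss="soft_l1",f_scale=.0005)
print(len(e),"rim",f.x,"rms",np.sqrt(np.mean((np.hypot(*(w-f.x[:2]).T)-f.x[2])**2)))
dk=(im.max(2)<110)
def cen(v0,v1,zz):
    C=[]
    for v in range(v0,v1):
        u=np.where(dk[v,305:345])[0]
        if 5<len(u)<22:C.append((u.mean()+305,v,len(u)))
    C=np.array(C);return C
A=cen(48,58,0);B=cen(127,134,0);Ta=cen(25,33,0);Tb=cen(147,152,0)
for n,Q in zip("ABab",(A,B,Ta,Tb)):print(n,Q.mean(0).round(2) if len(Q) else None)
def head(p,q,zz):
    d=pt(P,*p,zz)-pt(P,*q,zz);return np.degrees(np.arctan2(d[1],d[0])).round(2),np.linalg.norm(d).round(4),((pt(P,*p,zz)+pt(P,*q,zz))/2).round(4)
if len(A) and len(B):print("notch",head(A.mean(0)[:2],B.mean(0)[:2],.105))
if len(Ta) and len(Tb):print("tab",head(Ta.mean(0)[:2],Tb.mean(0)[:2],.1))
```

```text
profile [165, 166, 167, 167, 166, 166, 166, 166, 165, 164, 167, 181, 193, 199, 199, 199, 199, 198, 194, 182, 170, 164, 163, 162, 162, 162, 162, 162, 159, 147, 132, 145, 174, 193, 198, 199, 199, 198, 197, 196]  B-R [19, 20, 19, 19, 20, 19, 19, 19, 19, 17, 13, 11, 11, 10, 11, 11, 11, 12, 12, 15, 17, 18, 18, 19, 19, 19, 19, 19, 18, 16, 11, 9, 11, 11, 12, 11, 11, 11, 11, 11] depth 0.2783115Traceback (most recent call last):
  File "<stdin>", line 14, in <module>
    return func(*args, **kwargs)
    vector_fun = VectorFunction(
        fun_wrapped,
    ...<6 lines>...
        workers=workers
    )
    self._update_fun()
    ~~~~~~~~~~~~~~~~^^
    self.f = self.fun_wrapped(xp_copy(self.x))
             ~~~~~~~~~~~~~~~~^^^^^^^^^^^^^^^^^
    return np.atleast_1d(self.fun(x))
                         ~~~~~~~~^^^
    return self.f(x, *self.args, **self.kwargs)
           ~~~~~~^^^^^^^^^^^^^^^^^^^^^^^^^^^^^^
  File "<stdin>", line 14, in <lambda>
ValueError: operands could not be broadcast together with shapes (0,) (2,)
```

Run:
```python
from h import *
from scipy.optimize import least_squares
P=camera_params("wrist");z=np.load("w3.npz");im=z["im"];b=im.astype(int)
zt=.11;e=[];g=im.min(2).astype(int)
m=((b[:,:,2]-b[:,:,0])<=14)&(g>180)
c0=np.array([325.5,90])
for a in np.radians(np.arange(0,360,5)):
    d=np.array([np.cos(a),np.sin(a)])
    r=[k for k in np.arange(42,62,.25) if m[tuple(np.round(c0+k*d).astype(int)[::-1])]]
    if r:e.append(c0+(max(r)+.2)*d)
w=np.array([pt(P,u,v,zt)[:2] for u,v in e])
f=least_squares(lambda c:np.hypot(*(w-c[:2]).T)-c[2],[.485,-.21,.045],loss="soft_l1",f_scale=.0005)
print(len(e),"rim",f.x,"rms",np.sqrt(np.mean((np.hypot(*(w-f.x[:2]).T)-f.x[2])**2)))
dk=(im.max(2)<120)
def cen(v0,v1):
    C=[]
    for v in range(v0,v1):
        u=np.where(dk[v,305:345])[0]
        if 5<len(u)<24:C.append((u.mean()+305,v,len(u)))
    return np.array(C)
Q=[cen(*r) for r in((47,58),(126,135),(25,34),(147,153))]
for q in Q:print(q.mean(0).round(2) if len(q) else None)
def head(p,q,zz):
    p,q=p.mean(0)[:2],q.mean(0)[:2];d=pt(P,*p,zz)-pt(P,*q,zz);return np.degrees(np.arctan2(d[1],d[0])).round(2),np.linalg.norm(d).round(4),((pt(P,*p,zz)+pt(P,*q,zz))/2).round(4)
if len(Q[0]) and len(Q[1]):print("notch",head(Q[0],Q[1],.105))
if len(Q[2]) and len(Q[3]):print("tab",head(Q[2],Q[3],.105))
s=observe();T=Ro.from_rotvec(s["tool_rot"]).as_matrix();p=np.array(s["ee_pos"])
print("mouth in tool",(T.T@(np.r_[f.x[:2],.11]-p)).round(4))
```

```text
72 rim [ 0.48451442 -0.2169128   0.04410125] rms 0.0003531836108164664
[326.    52.    17.18]
[323.17 130.    14.67]
[327.01  29.    12.33]
[322.33 149.5   11.33]
notch (np.float64(33.75), np.float64(0.0646), array([ 0.4838, -0.2173,  0.105 ]))
tab (np.float64(33.6), np.float64(0.0996), array([ 0.4839, -0.2172,  0.105 ]))
mouth in tool [0.084  0.0053 0.1261]
```

Run:
```python
from h import *
go([.4861,-.2152,.145],33.7)
```

```text
heading 35.62 tilt [-0.0006  0.0004] shift [0.0863 0.0048 0.0911] roll 0.0335
```

Call:
{"method": "step_arm", "body": {
  "series": [
    [0.035,0.003,0,0.033],
    [0.065,0.0048,0.01,0.033],
    [0.08,0.0048,0.03,0.033],
    [0.0863,0.0048,0.055,0.033],
    [0.0863,0.0048,0.075,0.033],
    [0.0863,0.0048,0.085,0.033],
    [0.0863,0.0048,0.09,0.033],
    [0.0863,0.0048,0.09,0.033],
    [0.0863,0.0048,0.09,0.033],
    [0.0863,0.0048,0.09,0.033]
  ]
}}

```text
clock: 7.0
ee_pos: [0.4866, -0.2161, 0.1481]
tool_rot: [3.006, 0.908, 0.002]
force: [1.0, 0.2, -0.4]
finger_gap: 0.0157
gripper_force: 45.0
```

Run:
```python
from h import *
go([.4861,-.2152,.1226],33.7);print(observe()["qvel"],observe()["ft_torque"])
```

```text
heading 33.61 tilt [ 0.0017 -0.0009] shift [ 0.0001 -0.001   0.0255] roll -0.0016
[-0.00085084  0.00029273  0.00261497 -0.0003314   0.00074829  0.00055151] [-0.05309301  0.15898863  0.00705501]
```

Call:
{"method": "step_arm", "body": {
  "series": [
    [0,-0.001,0.002,-0.001],
    [0,-0.001,0.005,-0.001],
    [0,-0.001,0.008,-0.001],
    [0,-0.001,0.01,-0.001],
    [0,-0.001,0.012,-0.001],
    [0,-0.001,0.014,-0.001],
    [0,-0.001,0.016,-0.001],
    [0,-0.001,0.016,-0.001],
    [0,-0.001,0.016,-0.001]
  ]
}}

```text
clock: 7.75
ee_pos: [0.4856, -0.2148, 0.1305]
tool_rot: [-3.007, -0.91, 0.0]
force: [0.4, 0.3, -1.4]
finger_gap: 0.016
gripper_force: 45.0
```

Run:
```python
from h import *
go([.4861,-.2152,.1226],33.7);print(observe()["ft_torque"],observe()["force"])
```

```text
heading 33.68 tilt [-0.0002  0.0001] shift [0.0002 0.0006 0.0079] roll -0.0004
[-0.03005058  0.17567234 -0.00093815] [ 0.42697657  0.29847958 -1.43472609]
```

Call:
{"method": "step_arm", "body": {
  "series": [
    [0,0,0.002,0],
    [0,0,0.004,0],
    [0,0,0.005,0],
    [0,0,0.006,0],
    [0,0,0.007,0],
    [0,0,0.008,0],
    [0,0,0.008,0],
    [0,0,0.008,0],
    [0,0,0.008,0]
  ]
}}

```text
clock: 8.5
ee_pos: [0.4857, -0.2148, 0.1226]
tool_rot: [-3.007, -0.91, 0.0]
force: [-0.5, 1.0, -0.3]
finger_gap: 0.0156
gripper_force: 45.0
```

Run:
```python
from h import *
go([.4861,-.2152,.1226],33.7);print(observe()["ft_torque"],observe()["force"])
```

```text
heading 33.68 tilt [-0.      0.0001] shift [0.0001 0.0006 0.    ] roll -0.0004
[-0.05022249  0.10868789 -0.02073972] [-0.51473776  0.99850608 -0.30611617]
```

Call:
{"method": "step_arm", "body": {
  "series": [
    [0,0,0.0005,0],
    [0,0,0.001,0],
    [0,0,0.0015,0],
    [0,0,0.0015,0],
    [0,0,0.0015,0]
  ]
}}

```text
clock: 8.92
ee_pos: [0.4858, -0.2149, 0.1226]
tool_rot: [3.006, 0.91, 0.001]
force: [-5.9, 2.5, 14.0]
finger_gap: 0.0157
gripper_force: 45.0
```

Call:
{"method": "step_arm", "body": {
  "series": [
    [0,0,-0.001,0],
    [0,0,-0.001,0],
    [0,0.0002,-0.001,0.06],
    [0,0.0004,-0.001,0.12],
    [0,0.0006,-0.001,0.18],
    [0,0.0008,-0.001,0.24],
    [-0.0001,0.001,-0.001,0.3],
    [-0.0001,0.0011,-0.001,0.36],
    [-0.0002,0.0012,-0.001,0.42],
    [-0.0002,0.0013,-0.001,0.48],
    [-0.0002,0.0013,-0.001,0.48],
    [-0.0002,0.0013,-0.001,0.48]
  ],
  "squeeze": 60
}}

```text
clock: 9.92
ee_pos: [0.4867, -0.2167, 0.1227]
tool_rot: [3.135, 0.169, 0.002]
force: [2.4, -4.0, 3.5]
finger_gap: 0.0155
gripper_force: 60.0
```

Run:
```python
from h import *
go([.4861,-.2152,.1226],-11.3);print(observe()["ft_torque"],observe()["force"])
```

```text
heading 6.16 tilt [ 0.0014 -0.0015] shift [-0.0004 -0.0015  0.0001] roll 0.3047
[-0.88556766 -0.22558638  0.12242309] [ 2.38489463 -3.99353107  3.46549508]
```

Call:
{"method": "step_arm", "body": {
  "series": [
    [0,0.0005,0,0.06],
    [0,0.001,0,0.12],
    [0,0.0015,0,0.18],
    [0,0.0015,0,0.24],
    [0,0.0015,0,0.28],
    [0,0.0015,0,0.3],
    [0,0.0015,0,0.3],
    [0,0.0015,0,0.3],
    [0,0.0015,0,0.3]
  ]
}}

```text
clock: 10.67
ee_pos: [0.4866, -0.2179, 0.1226]
tool_rot: [3.126, -0.3, 0.001]
force: [1.2, -4.4, 5.1]
finger_gap: 0.0161
gripper_force: 60.0
```

Run:
```python
from h import *
go([.4861,-.2152,.1226],-11.3);print(observe()["ft_torque"],observe()["force"])
for n in("wrist","top"):
    im,d=camera(n);np.savez(n+"4",im=im,d=d)
    if n=="wrist":save(im,"w4")
P=camera_params("wrist");s=observe();T=Ro.from_rotvec(s["tool_rot"]).as_matrix()
im=np.load("wrist4.npz")["im"];dk=im.max(2)<70
r=[]
for v in range(200,236):
    u=np.where(dk[v,290:350])[0]+290
    if 15<len(u)<45:r.append((u.min()-.5,u.max()+.5,v))
zt=s["ee_pos"][2]-.0286+.052
L=np.array([pt(P,a,v,zt) for a,b,v in r]);Q=np.array([pt(P,b,v,zt) for a,b,v in r])
print(len(r),"width",np.linalg.norm(L-Q,axis=1).mean().round(4))
for e in(L,Q,(L+Q)/2):
    l=cv2.fitLine(e[:,:2].astype(np.float32),2,0,.01,.01).ravel();print("bar dir",np.degrees(np.arctan2(l[1],l[0])).round(2))
```

```text
heading -10.97 tilt [ 0.0008 -0.001 ] shift [-0.001  -0.0026  0.    ] roll 0.0058
[-0.63490942  0.19400783  0.22051146] [ 1.19569471 -4.43570337  5.05829555]
36 width 0.0153
bar dir -14.6
bar dir -5.76
bar dir -10.18
```

View pics/w4.png

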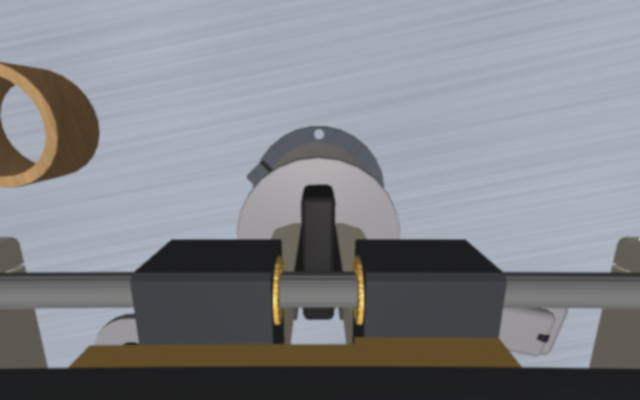

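The wrist view shows the lid seated flat. Its bar is vertical in the image at (318,250), and the canister tab at (258,172) lies about 45° off the bar. The turn is about 44°, so I trim it by half a degree, let it settle and check.

Call:
{"method": "step_arm", "body": {
  "series": [
    [0,0,0,0.012],
    [0,0,0,0.012],
    [0,0,0,0.012],
    [0,0,0,0.012],
    [0,0,0,0.012],
    [0,0,0,0.012]
  ]
}}

```text
clock: 11.27
ee_pos: [0.4866, -0.218, 0.1226]
tool_rot: [3.124, -0.319, 0.001]
force: [-0.4, -4.4, 4.4]
finger_gap: 0.0154
gripper_force: 60.0
```

Run:
```python
from h import *
go([.4861,-.2152,.1226],-11.3);s=observe();print(s["clock"],s["ft_torque"],s["force"],s["gripper_force"],s["qvel"])
close_job()
```

```text
heading -11.65 tilt [ 0.0008 -0.0011] shift [-0.0011 -0.0026  0.    ] roll -0.0061
11.2667 [-0.69271158  0.23223973  0.2463633 ] [-0.35534985 -4.41897245  4.39973513] 60.0402045249939 [ 7.06939269e-04  1.90922887e-03 -2.66217646e-03  9.74179693e-04
  1.65276676e-03  1.53546933e-05]
the job is handed in; nothing more can be done
```

I handed the job in at 11.3 s with the lid fully seated, turned clockwise about 45° by the measured tool heading, and still gripped at 60 N; it did not reach the lock, and nothing else on the bench was touched.

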